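# Lay the glove box down against the ink rack

### The arm

A 6-joint arm with a two-finger parallel gripper is mounted at the origin on the work surface. World frame = base frame: x ahead of the robot, y to its left, z up, the work surface at z = 0. Lengths are in m, angles in rad, forces in N, time in s.
With the tool pointing down it reaches from about 0.25 to 0.85 m from the base axis. Payload 12.5 kg.
Tool frame: the origin (TCP) lies midway between the tips of the shut fingers; the grasp point (between the pads) lies robot.grip_point_offset behind it (robot.grip_point_offset is the distance from the TCP to the grasp point, in m); z points along the fingers, y is the line along which they close (so a half turn about z gives the same grasp; the last joint's range is limited). The gripper opens to 93 mm and grips with 3 to 60 N. Pads are 15 mm wide; open, the fingers measure 128 mm over their backs; the gripper's body (75 mm by 188 mm) begins 65 mm behind the grasp point.
Start: joints at [-1.362, 0.351, 1.652, -0, 1.139, -0.085], TCP at [0.159, -0.526, 0.219] pointing down, gripper open.
Joint ranges: [-2.75, 2.75], [-0.79, 2.1], [0.01, 2.65], [-1.57, 4.71], [0.07, 3.14], [-2.87, 2.87]. Speed limits (rad/s): [2.22, 2.22, 2.79, 3.14, 3.14, 3.14].

### API

Orientations are given as a 3x3 rotation matrix whose columns are the frame's x, y, z axes.
In Python, from station import robot gives the robot as it stands. The module is installed in compiled form; this text tells all that it offers.
- The arm moves only by the tool send_rows, never from a script. Its argument "targets" is a list of rows, each a list of 2 entries, a list of its own where there are three numbers: the shift along the tool's x, y, z each as a share of 100 mm, from -1 to 1, then the turn, a rotation vector about the tool's x, y, z each as a share of 6 degrees, from -1 to 1. A call has 1 to 8 rows; each row shifts and turns the commanded pose from where the row before left it, along the tool's axes as they then stand; what a row does not reach is not made up. A row lasts 1/12 s, in which the tool goes at most 41.7 mm and 7.16 degrees, less where a joint would pass 70% of its speed; a pose out of reach is approached as far as the arm can. A call with a number of a shift or a turn outside -1 to 1 is refused whole. A call with a gripper value outside its range is refused whole. "jaw" is the opening, from 0 (shut) to 1 (fully open), set as the call begins (left out, the last holds). The fingers move at their own pace and stop on an object; "force" is the grip in N (left out, the last holds). Time passes only in rows, so rows that do not move let the fingers close. It gives the time, the measured TCP pose, the force, the opening and the grip force at its end, in the units of the state.
- robot.read_state(): the state, without advancing time (a new reading comes with each control period).
- robot.grab_frame(name): name is "scene" or "top"; returns a dict with "img" (400x640x3 uint8, blue, green, red), "mtx" (3x3 intrinsics, pixels), "origin" and "attitude" of the camera in the world. Camera axes: x right, y down, z forward; pixel columns grow to the right and rows downward; lengths in m; the calibration is good to about 2 mm. A picture is of the moment at which its call begins. There is no depth.
- robot.sign_off(): hands the job in; it is judged then, once.
The state is a dict: "t": time; "qpos": joint angles; "qvel": joint speeds; "joint_torque": joint torques, N m; "eef_pos": TCP position; "ee_rot": TCP orientation; "contact_force": force on the tool from outside, world axes, zero at the start; "moment": the same for the moment, N m; "gripper_width": finger opening in m; "grasp_force": force on a finger pad.
Only numpy, scipy, OpenCV 4.12 (cv2) and the standard library are available. Lean on these libraries where they do the work, as an engineer would, in place of code of your own. Each camera call takes 0.05 s, during which the arm holds its last target. There are 200 camera calls.

### The job

At the tattoo station, tip the standing glove box over by pushing on it, so that it lies flat on the bench with its oval opening facing up, then push it along the bench until its long side sits flush and square against the front of the steel ink rack, no end of it sticking out past the rack. Only push it: never pick it up or lift it off the bench, and leave the ink bottle, the paper cup and the jar undisturbed.

Things in the scene. Friction and masses are not known exactly. Their poses are not given: they have to be found in the camera images.
- glove_box: Loose rigid glove box of cardboard, 0.18 to 0.36 kg, 190 mm long (y), 60 thick (x), 110 high (z) as it stands at the start on a long narrow side. Origin: centre of the underside as it stands. Its -x broad face has a white panel with a black oval (printed, flat, 104 x 44 mm) and looks roughly at the robot; the +x broad face is plain. Lying as asked: +x points down, +z at the rack, 60 mm high.
- glove_box_top (a point): Centre of the box's top narrow side (190 x 60 mm) as it stands, on the surface; once tipped as asked, this is the side that goes against the rack.
- glove_box_heel (a point): Middle of the box's lower edge on the plain (+x) side: the edge it tips over. It stays on the bench when the box is tipped and slid. Pushed near the top of the oval's face the box tips over this edge and falls by itself once leaned about 30 degrees; pushed below mid-height it may slide.
- rack: Fixed steel ink rack, a low block 440 mm long (its y), 90 mm deep (its x, from 0 to +90 mm), 40 mm high, with small bottles standing on its ends up to 150 mm above the bench. Origin: bottom middle of its front face, which looks along its -x, towards the robot. It does not move when pushed against.
- rack_front (a point): Centre of the rack's front face, 20 mm above the bench, axes as the rack's.
- ink_bottle: Loose white bottle with black cap, 48 mm diameter, 140 mm high, to be left alone. Origin: centre of its underside.
- cup: Loose white takeaway cup with lid, 80 mm diameter, 115 mm high, to be left alone. Origin: centre of its underside.
- jar: Loose white jar with blue lid, 68 mm diameter, 60 mm high, to be left alone. Origin: centre of its underside.
Things that resemble listed ones, but are neither listed nor needed, are in the scene too. Of the things that look like the glove_box, take the one that is nearest to the robot's base at the start.

How it is judged:
By the outcome, as a careful person would: the job done as asked, in the order asked, and still so for the second after the job is handed in, with the robot touching nothing.
It also fails if it takes over 58 s, if anything falls off the work surface, if the arm or the gripper's body presses on something with over 40 N, if the wrist force passes 120 N, or if a joint passes its speed limit or range.

## Working session

There is one attempt and no reset: what is moved stays moved. The work goes in short steps, Python scripts to look and compute and a tool call to move; the robot and the scene stay as the last step left them, time stands still between calls to the robot, and variables do not carry over. Pictures are saved under pics/ and viewed, at most 10 in all, crops included, and the job is handed in when it is done.

Besides the shell and the picture viewer there is one more tool, called by a JSON object that holds its "name" and its "arguments", one argument or row to a line. send_rows: Moves the arm, as the interface text tells. Its arguments: {"type":"object","properties":{"targets":{"type":"array"},"jaw":{"type":"number"},"force":{"type":"number"}},"required":["targets"]}

```bash
mkdir -p pics; cat > h.py <<'E'
import numpy as np, cv2
from station import robot
def grab(n):
    f=robot.grab_frame(n); return f
def ray(f,u,v,z):
    d=np.array(f["attitude"])@np.linalg.inv(np.array(f["mtx"]))@np.array([u,v,1.]); o=np.array(f["origin"])
    return o+d*(z-o[2])/d[2]
def proj(f,p):
    c=np.array(f["mtx"])@(np.array(f["attitude"]).T@(np.array(p)-np.array(f["origin"]))); return c[:2]/c[2]
E
python3 - <<'E'
from h import *
for n in("scene","top"):
    f=grab(n); cv2.imwrite(f"pics/{n}0.png",f["img"]); print(n,np.round(f["origin"],3),np.round(f["attitude"],3).tolist(),np.round(f["mtx"],1).tolist())
s=robot.read_state(); print(s["t"],s["eef_pos"],np.round(s["ee_rot"],3),s["contact_force"],s["gripper_width"],robot.grip_point_offset)
E
```

```text
scene [1.123 0.339 0.978] [[-0.48, 0.693, -0.538], [0.877, 0.383, -0.289], [0.006, -0.611, -0.792]] [[379.0, 0.0, 314.8], [0.0, 379.0, 204.9], [0.0, 0.0, 1.0]]
top [0.301 0.007 1.685] [[-0.007, -0.988, 0.152], [-1.0, 0.007, -0.0], [-0.001, -0.152, -0.988]] [[502.1, 0.0, 314.9], [0.0, 502.1, 197.6], [0.0, 0.0, 1.0]]
0.1 [ 0.15921753 -0.52612602  0.21816305] [[ 0.957  0.29  -0.   ]
 [ 0.29  -0.957  0.001]
 [ 0.    -0.001 -1.   ]] [-0.04237502 -0.06597142 -0.58304408] 0.09295928510341027 0.0188
```

View pics/scene0.png

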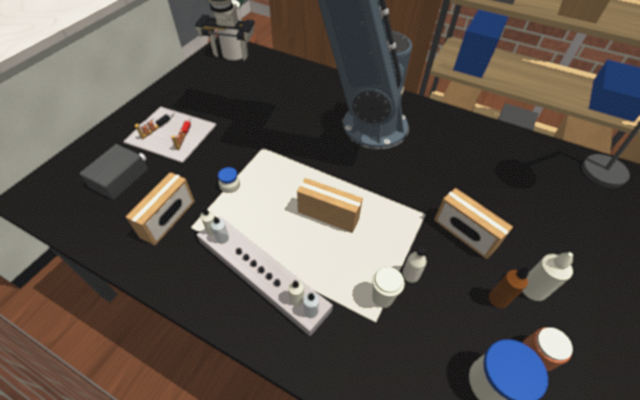

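View pics/top0.png

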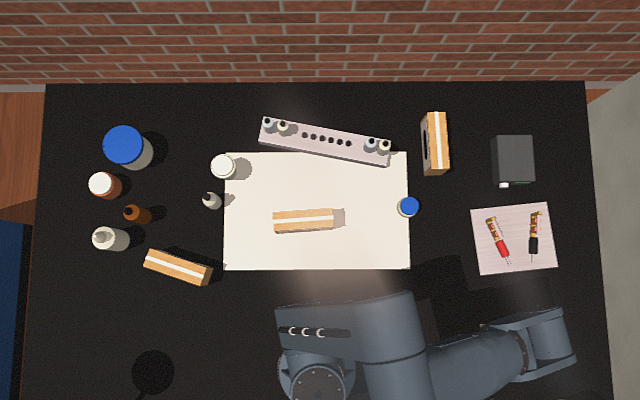

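The scene view shows the middle box at (330,203) with its plain side toward this camera. In the top view it is at (305,219), the rack at (325,142), the cup at (223,166), the ink bottle at (211,200) and the jar at (408,207). I'll measure these next.

```bash
python3 - <<'E'
from h import *
f=grab("top"); im=f["img"]
hsv=cv2.cvtColor(im,cv2.COLOR_BGR2HSV)
m=cv2.inRange(hsv,(8,70,90),(25,255,255))
m=cv2.morphologyEx(m,cv2.MORPH_CLOSE,np.ones((9,9),np.uint8))
for c in cv2.findContours(m[90:300],cv2.RETR_EXTERNAL,cv2.CHAIN_APPROX_SIMPLE,offset=(0,90))[0]:
    if cv2.contourArea(c)>500:
        r=cv2.minAreaRect(c); b=cv2.boxPoints(r); print("box px",np.round(b,1).tolist(),np.round(r[1],1)); print(np.round([ray(f,*p,.11)[:2] for p in b],3).tolist(), np.round(ray(f,*r[0],.11),3))
for n,p,z in(("cup",(223,166),.115),("ink",(207,196),.14),("jar",(408,206),.06)): print(n,np.round(ray(f,*p,z),3))
def crop(x0,y0,x1,y1,k): return cv2.resize(im[y0:y1,x0:x1],None,fx=k,fy=k,interpolation=cv2.INTER_CUBIC)
cv2.imwrite("pics/c1.png",crop(250,110,410,240,5)[:600,:800])
E
```

```text
box px [[141.6999969482422, 266.8999938964844], [148.1999969482422, 247.10000610351562], [212.3000030517578, 268.1000061035156], [205.8000030517578, 287.8999938964844]] [67.4 20.8]
[[0.328, 0.546], [0.389, 0.528], [0.323, 0.326], [0.262, 0.345]] [0.325 0.436 0.11 ]
box px [[272.5, 212.0], [332.1000061035156, 207.5], [333.70001220703125, 228.8000030517578], [274.1000061035156, 233.3000030517578]] [21.3 59.8]
[[0.497, 0.14], [0.51, -0.048], [0.443, -0.053], [0.43, 0.135]] [0.47  0.044 0.11 ]
box px [[419.20001220703125, 112.5], [445.8999938964844, 110.69999694824219], [450.1000061035156, 173.39999389648438], [423.29998779296875, 175.1999969482422]] [62.8 26.8]
[[0.82, -0.336], [0.826, -0.423], [0.618, -0.427], [0.612, -0.341]] [ 0.718 -0.382  0.11 ]
box px [[-0.0, 90.0], [44.0, 90.0], [44.0, 208.0], [0.0, 208.0]] [118.  44.]
[[0.907, 1.037], [0.906, 0.893], [0.515, 0.863], [0.516, 1.003]] [0.707 0.949 0.11 ]
cup [0.646 0.299 0.115]
ink [0.545 0.342 0.14 ]
jar [ 0.52  -0.298  0.06 ]
```

View pics/c1.png

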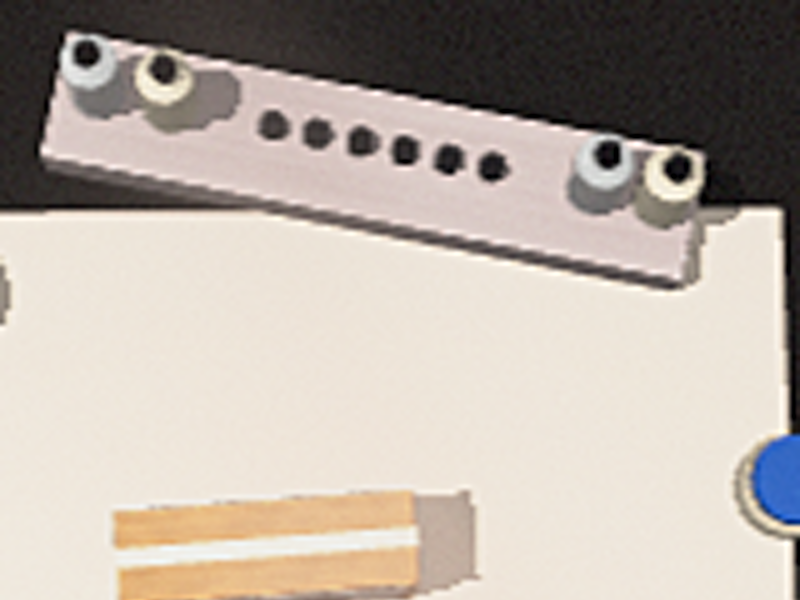

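Crop: the rack's front top edge runs from (258.4,141.6) to (386,165.6) in the full image, and the top of the box is centred near (303,219). The middle box is nearest to the base (0.47 m against 0.54 m).

```bash
python3 - <<'E'
from h import *
f=grab("top")
a=ray(f,258.4,141.6,.04);b=ray(f,386,165.8,.04);print(a,b,np.linalg.norm(a-b))
y=(a-b)/np.linalg.norm(a-b);yaw=np.arctan2(-y[0],y[1]);n=np.array([np.cos(yaw),np.sin(yaw)]);c=(a+b)[:2]/2
print("rack",c,np.degrees(yaw))
cs=[ray(f,250+u/5,110+v/5,.11)[:2] for u,v in((113,512),(412,492))]
L=cs[0]-cs[1]; byaw=np.arctan2(-L[0],L[1]); bx=np.array([np.cos(byaw),np.sin(byaw)])
ctr=(cs[0]+cs[1])/2-.03*bx
print("box",ctr,np.degrees(byaw),np.linalg.norm(L))
print("box centre in rack frame",(ctr-c)@n,(ctr-c)@y[:2])
for p,z,nm in((cs[0],.11,'tl'),(cs[0]-.06*bx,.11,'bl'),(cs[1]-.06*bx,.11,'br')): print(nm,(proj(f,[*p,z])-[250,110])*5)
g=grab("scene")
for nm,p in(("rackL",a),("rackR",b),("topL",[*cs[0],.11]),("topR",[*cs[1],.11])): print(nm,proj(g,p))
cv2.imwrite("pics/s1.png",cv2.resize(g["img"][140:340,180:440],None,fx=3,fy=3,interpolation=cv2.INTER_CUBIC))
E
```

```text
[0.74535424 0.1952293  0.04      ] [ 0.65907605 -0.23271129  0.04      ] 0.43655133864772433
rack [ 0.70221514 -0.01874099] -11.398743407658303
box [0.47165728 0.04358077] 3.472676867971857 0.18942447537954715
box centre in rack frame -0.23832724351633594 0.015526003497990756
tl [113. 512.]
bl [118.19985553 606.60870731]
br [418.91256101 586.38518831]
rackL [333.82201025 302.95333063]
rackR [221.67469904 215.29418591]
topL [357.24425643 211.43611765]
topR [297.98312335 189.54218353]
```

View pics/s1.png

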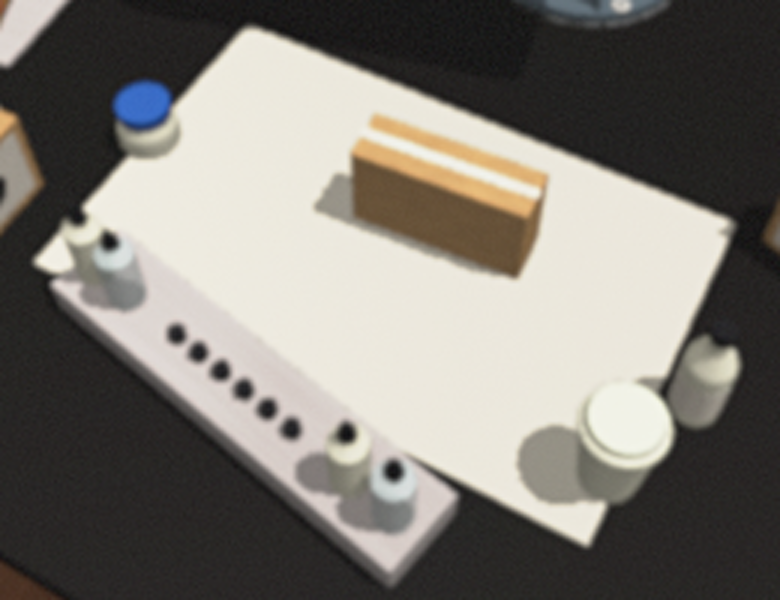

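Both views agree: the rack's yaw is -11.4° and the box's is +3.5°. I'll turn the tool to the box's yaw and move in behind it.

{"name": "send_rows", "arguments": {
  "targets": [
    [[0, 0, 0], [0, 0, 1]],
    [[0, 0, 0], [0, 0, 1]],
    [[0, 0, 0], [0, 0, 0.23]],
    [[0.167, -0.344, 0], [0, 0, 0]],
    [[0.167, -0.344, 0], [0, 0, 0]],
    [[0.167, -0.344, 0], [0, 0, 0]],
    [[0.167, -0.344, 0], [0, 0, 0]],
    [[0.167, -0.344, 0], [0, 0, 0]]
  ],
  "jaw": 1
}}

```text
t: 0.92
eef_pos: [0.2325, -0.348, 0.2186]
ee_rot: [[0.998, 0.062, 0.0], [0.062, -0.998, -0.0], [0.0, 0.0, -1.0]]
contact_force: [0.4, 0.1, 0.3]
gripper_width: 0.0927
grasp_force: 0.0
```

{"name": "send_rows", "arguments": {
  "targets": [
    [[0.167, -0.344, 0], [0, 0, 0]],
    [[0.167, -0.344, 0], [0, 0, 0]],
    [[0.167, -0.344, 0], [0, 0, 0]],
    [[0.167, -0.344, 0], [0, 0, 0]],
    [[0.167, -0.344, 0], [0, 0, 0]],
    [[0.167, -0.344, 0], [0, 0, 0]],
    [[0.167, -0.344, 0], [0, 0, 0]],
    [[0.167, -0.344, 0], [0, 0, 0]]
  ]
}}

```text
t: 1.58
eef_pos: [0.3493, -0.0651, 0.2189]
ee_rot: [[0.998, 0.063, 0.001], [0.063, -0.998, -0.0], [0.001, 0.0, -1.0]]
contact_force: [1.0, -1.5, 0.4]
gripper_width: 0.0928
grasp_force: 0.0
```

{"name": "send_rows", "arguments": {
  "targets": [
    [[0.167, -0.344, 0], [0, 0, 0]],
    [[0.167, -0.344, 0], [0, 0, 0]],
    [[0.167, -0.344, 0], [0, 0, 0]],
    [[0, 0, 0], [0, 0, 0]],
    [[0, 0, 0], [0, 0, 0]]
  ]
}}

```text
t: 2.0
eef_pos: [0.393, 0.0405, 0.2185]
ee_rot: [[0.998, 0.066, -0.0], [0.066, -0.998, -0.0], [-0.0, 0.0, -1.0]]
contact_force: [0.1, -0.5, -0.6]
gripper_width: 0.0928
grasp_force: 0.0
```

{"name": "send_rows", "arguments": {
  "targets": [
    [[0, 0, 0.32], [0, 0, 0]],
    [[0, 0, 0.32], [0, 0, 0]],
    [[0, 0, 0.32], [0, 0, 0]],
    [[0, 0, 0.3], [0, 0, 0]],
    [[0.1, 0, 0], [0, 0, 0]],
    [[0.1, 0, 0], [0, 0, 0]],
    [[0.1, 0, 0], [0, 0, 0]],
    [[0, 0, 0], [0, 0, 0]]
  ]
}}

```text
t: 2.67
eef_pos: [0.4263, 0.0405, 0.0946]
ee_rot: [[0.998, 0.06, 0.005], [0.06, -0.998, -0.0], [0.005, 0.0, -1.0]]
contact_force: [-0.1, 0.4, 0.5]
gripper_width: 0.0931
grasp_force: 0.0
```

{"name": "send_rows", "arguments": {
  "targets": [
    [[0.06, 0, 0], [0, 0, 0]],
    [[0.06, 0, 0], [0, 0, 0]],
    [[0.06, 0, 0], [0, 0, 0]],
    [[0.06, 0, 0], [0, 0, 0]]
  ]
}}

```text
t: 3.0
eef_pos: [0.4473, 0.0424, 0.093]
ee_rot: [[0.998, 0.061, 0.0], [0.061, -0.998, -0.0], [0.0, 0.0, -1.0]]
contact_force: [-0.6, 0.8, 0.9]
gripper_width: 0.093
grasp_force: 0.6
```

```bash
python3 - <<'E'
from h import *
g=grab("scene")
cv2.imwrite("pics/s2.png",cv2.resize(g["img"][100:340,180:480],None,fx=2,fy=2,interpolation=cv2.INTER_CUBIC))
E
```

```text
(no output)
```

View pics/s2.png

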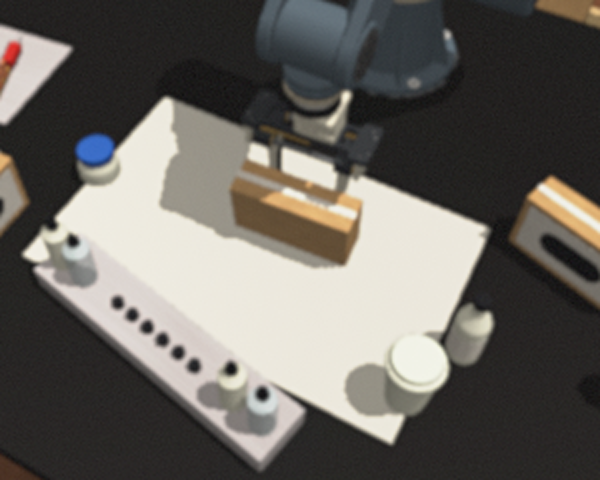

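The fingers are touching the upper back face. The heel corner at (347,263) in the crop hasn't moved, so the box is tipping and not sliding. I'll keep pushing.

{"name": "send_rows", "arguments": {
  "targets": [
    [[0.06, 0, 0], [0, 0, 0]],
    [[0.06, 0, 0], [0, 0, 0]],
    [[0.06, 0, 0], [0, 0, 0]],
    [[0.06, 0, 0], [0, 0, 0]],
    [[0.06, 0, 0], [0, 0, 0]],
    [[0.06, 0, 0], [0, 0, 0]]
  ]
}}

```text
t: 3.55
eef_pos: [0.4834, 0.0445, 0.0926]
ee_rot: [[0.998, 0.06, 0.0], [0.06, -0.998, 0.0], [0.0, -0.0, -1.0]]
contact_force: [-0.3, 0.7, 0.3]
gripper_width: 0.0932
grasp_force: 0.0
```

{"name": "send_rows", "arguments": {
  "targets": [
    [[0, 0, 0], [0, 0, 0]],
    [[0, 0, 0], [0, 0, 0]],
    [[0, 0, 0], [0, 0, 0]]
  ]
}}

```text
t: 3.8
eef_pos: [0.4824, 0.0445, 0.0925]
ee_rot: [[0.998, 0.06, -0.0], [0.06, -0.998, 0.0], [-0.0, -0.0, -1.0]]
contact_force: [0.6, 0.6, 0.1]
gripper_width: 0.0931
grasp_force: 0.0
```

```bash
python3 - <<'E'
from h import *
g=grab("scene")
cv2.imwrite("pics/s3.png",cv2.resize(g["img"][100:340,180:480],None,fx=2,fy=2,interpolation=cv2.INTER_CUBIC))
E
```

```text
(no output)
```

View pics/s3.png

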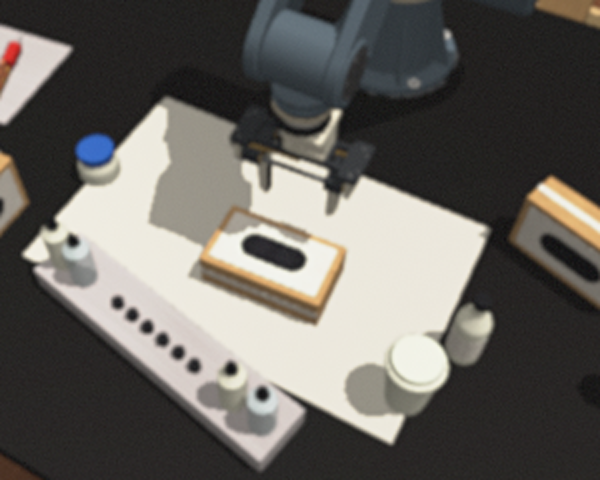

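The box now lies with the oval facing up. Its top corners are near (232,208), (345,252), (320,303) and (201,258) in the crop. I'll measure it, and back the tool off meanwhile.

```bash
python3 - <<'E'
from h import *
g=grab("scene")
P=np.array([ray(g,180+u/2,100+v/2,.06)[:2] for u,v in((232,208),(345,252),(320,303),(201,258))])
print(P.round(3).tolist(), P.mean(0), [np.linalg.norm(P[i]-P[i-1]).round(3) for i in range(4)])
a=np.radians(-11.4);n=np.array([np.cos(a),np.sin(a)]);t=np.array([-n[1],n[0]]);c=np.array([.702,-.0187])
print(((P-c)@n).round(3),((P-c)@t).round(3))
E
```

```text
[[0.525, -0.048], [0.515, 0.139], [0.61, 0.145], [0.626, -0.041]] [0.56890645 0.04877295] [np.float64(0.102), np.float64(0.187), np.float64(0.095), np.float64(0.186)]
[-0.168 -0.214 -0.122 -0.07 ] [-0.064  0.117  0.142 -0.036]
```

{"name": "send_rows", "arguments": {
  "targets": [
    [[-0.2, 0, 0], [0, 0, 0]],
    [[-0.25, 0, 0], [0, 0, 0]],
    [[-0.1, 0, 0], [0, 0, 1]],
    [[0, 0, 0], [0, 0, 1]],
    [[0, 0, 0], [0, 0, 0.5]],
    [[0, 0, 0.2], [0, 0, 0]],
    [[0, 0, 0.3], [0, 0, 0]],
    [[0, 0, 0.15], [0, 0, 0]]
  ]
}}

```text
t: 4.57
eef_pos: [0.4269, 0.0412, 0.0259]
ee_rot: [[0.98, -0.2, -0.001], [-0.2, -0.98, 0.0], [-0.001, 0.0, -1.0]]
contact_force: [-0.2, 0.1, -0.4]
gripper_width: 0.0928
grasp_force: 0.0
```

{"name": "send_rows", "arguments": {
  "targets": [
    [[0, 0, 0], [0, 0, 0]],
    [[0, 0, 0], [0, 0, 0]]
  ]
}}

```text
t: 4.73
eef_pos: [0.4274, 0.0412, 0.0276]
ee_rot: [[0.98, -0.2, -0.001], [-0.2, -0.98, 0.0], [-0.001, 0.0, -1.0]]
contact_force: [0.8, -0.2, 0.3]
gripper_width: 0.0931
grasp_force: 0.0
```

{"name": "send_rows", "arguments": {
  "targets": [
    [[0, -0.3, 0.1], [0, 0, 0]],
    [[0.2, 0, 0], [0, 0, 0]],
    [[0.2, 0, 0], [0, 0, 0]],
    [[0.1, 0, 0], [0, 0, 0]],
    [[0.08, 0, 0], [0, 0, 0]],
    [[0.08, 0, 0], [0, 0, 0]],
    [[0.08, 0, 0], [0, 0, 0]],
    [[0.08, 0, 0], [0, 0, 0]]
  ]
}}

```text
t: 5.4
eef_pos: [0.5144, 0.054, 0.0179]
ee_rot: [[0.98, -0.2, -0.0], [-0.2, -0.98, 0.0], [-0.0, 0.0, -1.0]]
contact_force: [-0.7, 1.1, 0.9]
gripper_width: 0.0929
grasp_force: 0.5
```

{"name": "send_rows", "arguments": {
  "targets": [
    [[0.08, 0, 0], [0, 0, 0]],
    [[0.08, 0, 0], [0, 0, 0]],
    [[0.08, 0, 0], [0, 0, 0]],
    [[0.08, 0, 0], [0, 0, 0]],
    [[0.08, 0, 0], [0, 0, 0]],
    [[0.08, 0, 0], [0, 0, 0]],
    [[0.08, 0, 0], [0, 0, 0]],
    [[0, 0, 0], [0, 0, 0]]
  ]
}}

```text
t: 6.07
eef_pos: [0.5708, 0.0426, 0.0178]
ee_rot: [[0.98, -0.2, 0.002], [-0.2, -0.98, -0.0], [0.002, -0.0, -1.0]]
contact_force: [-0.5, -0.9, 0.1]
gripper_width: 0.0931
grasp_force: 0.0
```

```bash
python3 - <<'E'
from h import *
s=robot.read_state();p=np.array(s["eef_pos"])[:2]-[.702,-.0187];print(p@[.98,-.198],p@[.198,.98])
g=grab("scene")
cv2.imwrite("pics/s4.png",cv2.resize(g["img"][160:340,180:400],None,fx=3,fy=3,interpolation=cv2.INTER_CUBIC))
E
```

```text
-0.1407383017310211 0.03407419186195619
```

View pics/s4.png

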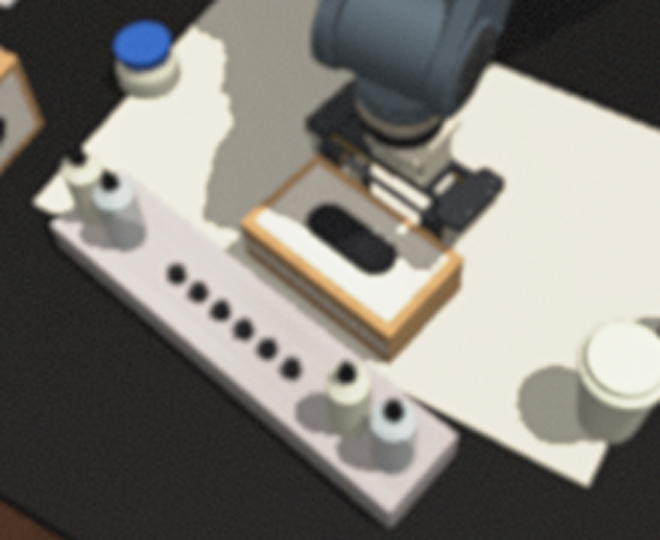

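The box has lined up with the rack, with a small, even gap left. The front top corners are at (245,222) and (392,328) in the crop. I'll close the gap slowly and watch the force.

{"name": "send_rows", "arguments": {
  "targets": [
    [[0.04, 0, 0], [0, 0, 0]],
    [[0.04, 0, 0], [0, 0, 0]],
    [[0.04, 0, 0], [0, 0, 0]],
    [[0.03, 0, 0], [0, 0, 0]],
    [[0.02, 0, 0], [0, 0, 0]],
    [[0.02, 0, 0], [0, 0, 0]],
    [[0, 0, 0], [0, 0, 0]]
  ]
}}

```text
t: 6.7
eef_pos: [0.588, 0.0391, 0.0177]
ee_rot: [[0.98, -0.2, 0.001], [-0.2, -0.98, -0.0], [0.001, -0.0, -1.0]]
contact_force: [-0.1, 0.5, 0.1]
gripper_width: 0.0931
grasp_force: 0.0
```

{"name": "send_rows", "arguments": {
  "targets": [
    [[0.02, 0, 0], [0, 0, 0]],
    [[0.02, 0, 0], [0, 0, 0]],
    [[0, 0, 0], [0, 0, 0]]
  ]
}}

```text
t: 6.95
eef_pos: [0.5919, 0.0383, 0.0177]
ee_rot: [[0.98, -0.2, 0.0], [-0.2, -0.98, -0.0], [0.0, -0.0, -1.0]]
contact_force: [0.2, 0.3, 0.0]
gripper_width: 0.0931
grasp_force: 0.0
```

{"name": "send_rows", "arguments": {
  "targets": [
    [[0.015, 0, 0], [0, 0, 0]],
    [[0.015, 0, 0], [0, 0, 0]],
    [[0.01, 0, 0], [0, 0, 0]]
  ]
}}

```text
t: 7.2
eef_pos: [0.595, 0.0377, 0.0176]
ee_rot: [[0.98, -0.2, -0.001], [-0.2, -0.98, 0.0], [-0.001, 0.0, -1.0]]
contact_force: [-8.1, 2.3, 5.8]
gripper_width: 0.0929
grasp_force: 4.1
```

```bash
python3 - <<'E'
from h import *
s=robot.read_state();p=np.array(s["eef_pos"])[:2]-[.702,-.0187];print(p@[.98,-.198],p@[.198,.98],s["contact_force"])
g=grab("scene")
cv2.imwrite("pics/s5.png",cv2.resize(g["img"][200:310,220:350],None,fx=5,fy=5,interpolation=cv2.INTER_CUBIC))
E
```

```text
-0.11599487868245388 0.034073925982738326 [-8.05566422  2.26558711  5.83920564]
```

View pics/s5.png

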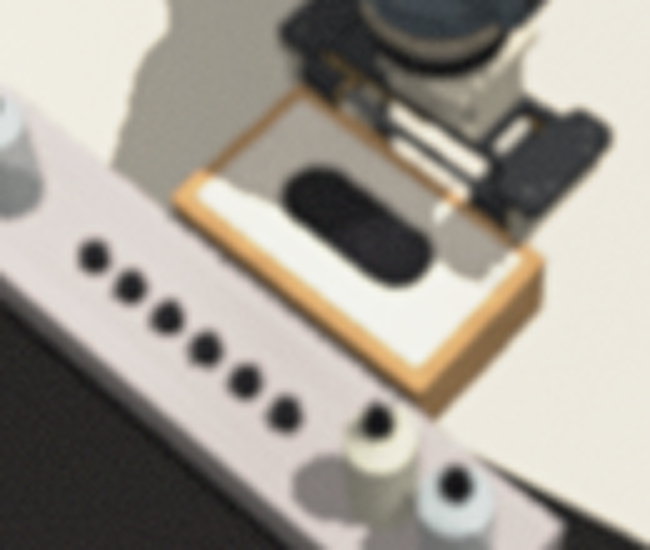

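Contact at about 8 N, and the box front meets the rack along its whole length, from (175,200) to (435,400) in the crop. One more small press will square it.

{"name": "send_rows", "arguments": {
  "targets": [
    [[0.006, 0, 0], [0, 0, 0]],
    [[0.004, 0, 0], [0, 0, 0]],
    [[0, 0, 0], [0, 0, 0]]
  ]
}}

```text
t: 7.5
eef_pos: [0.595, 0.0378, 0.0176]
ee_rot: [[0.98, -0.201, -0.003], [-0.201, -0.98, 0.001], [-0.004, 0.0, -1.0]]
contact_force: [-10.3, 2.9, 7.6]
gripper_width: 0.0927
grasp_force: 5.0
```

{"name": "send_rows", "arguments": {
  "targets": [
    [[-0.03, 0, 0], [0, 0, 0]],
    [[-0.1, 0, 0], [0, 0, 0]],
    [[-0.3, 0, 0], [0, 0, 0]],
    [[-0.4, 0, 0], [0, 0, 0]],
    [[-0.3, 0, -0.25], [0, 0, 0]],
    [[-0.3, 0, -0.25], [0, 0, 0]],
    [[-0.3, 0, -0.25], [0, 0, 0]],
    [[0, 0, 0], [0, 0, 0]]
  ]
}}

```text
t: 8.17
eef_pos: [0.4245, 0.0727, 0.0959]
ee_rot: [[0.98, -0.199, 0.003], [-0.199, -0.98, 0.0], [0.003, -0.001, -1.0]]
contact_force: [1.2, -0.8, 0.9]
gripper_width: 0.0932
grasp_force: 0.0
```

```bash
python3 - <<'E'
from h import *
g=grab("scene");f=grab("top")
a=cv2.resize(g["img"][200:310,220:350],None,fx=4,fy=4,interpolation=cv2.INTER_CUBIC)
b=cv2.resize(f["img"][110:220,200:410],None,fx=3,fy=3,interpolation=cv2.INTER_CUBIC)[:, :630]
cv2.imwrite("pics/s6.png",cv2.resize(np.vstack([np.pad(a,((0,0),(0,110),(0,0))),np.pad(b,((0,0),(0,0),(0,0)))]),None,fx=.77,fy=.77)if 0 else b)
cv2.imwrite("pics/s7.png",a)
m=cv2.inRange(cv2.cvtColor(f["img"],cv2.COLOR_BGR2HSV),(8,70,90),(25,255,255))[120:230,230:400]
m=cv2.morphologyEx(m,cv2.MORPH_CLOSE,np.ones((5,5),np.uint8))
c=max(cv2.findContours(m,cv2.RETR_EXTERNAL,cv2.CHAIN_APPROX_SIMPLE,offset=(230,120))[0],key=cv2.contourArea)
P=np.array([ray(f,*p,.06)[:2] for p in cv2.boxPoints(cv2.minAreaRect(c))]);n=np.array([.98,-.198]);t=np.array([.198,.98])
print(((P-[.702,-.0187])@n).round(3),((P-[.702,-.0187])@t).round(3))
E
```

```text
[-0.118  0.001  0.001 -0.118] [ 0.121  0.123 -0.069 -0.069]
```

View pics/s6.png

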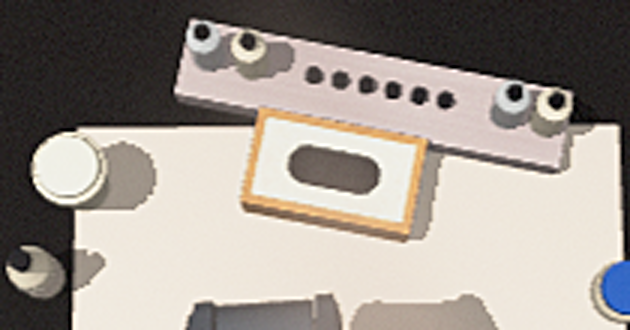

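View pics/s7.png

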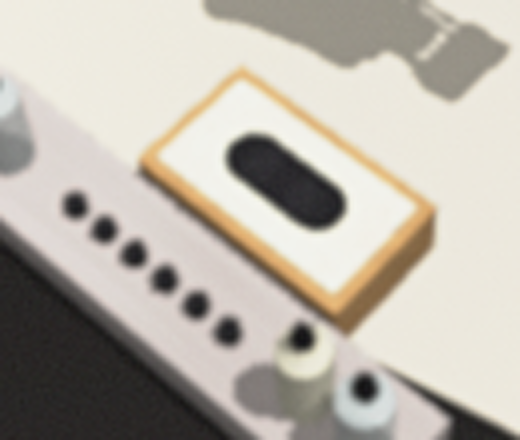

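Both views show the box flat with the oval up, flush and square against the rack. Its face is within 1 mm of the rack front, and its ends lie at -69 and +122 mm, inside the rack's ±220 mm. The cup, ink bottle and jar haven't moved, and the arm is clear.

```bash
python3 -c "
from station import robot
print(robot.sign_off())"
```

```text
the job is handed in; nothing more can be done
None
```

The glove box was tipped and pushed flush and square against the rack front, oval up, with both ends inside the rack and the bottle, cup and jar untouched; I handed the job in at about 8 s on the robot's clock and got no verdict back.

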